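# Lever open the terminal cover of the isolated transformer

### The arm

A 6-joint arm with a two-finger parallel gripper is mounted at the origin on the work surface. World frame = base frame: x ahead of the robot, y to its left, z up, the work surface at z = 0. Lengths are in m, angles in rad, forces in N, time in s.
With the tool pointing down it reaches from about 0.25 to 0.775 m from the base axis. Payload 4 kg.
Tool frame: the origin (TCP) lies between the finger pads, 19 mm behind the fingertips; this is the grasp point; z points along the fingers, y is the line along which they close (so a half turn about z gives the same grasp; the last joint's range is limited). The gripper opens to 85 mm and grips with 20 to 120 N. Pads are 22 mm wide; open, the fingers measure 114 mm over their backs; the gripper's body (76 mm by 85 mm) begins 54 mm behind the grasp point. The pads swing forward as they close: fully open they stand 13 mm farther back than shut.
Start: joints at [1.164, 0.087, 1.371, -0, 1.684, -0.103], TCP at [0.165, 0.525, 0.25] pointing down, gripper open.
Joint ranges: [-3.1, 3.1], [-0.76, 2.03], [0.27, 2.55], [-1.08, 4.22], [0.17, 2.65], [-2.57, 2.57]. Speed limits (rad/s): [2.79, 2.79, 3.14, 3.14, 3.14, 3.14].

### API

Orientations are given as a rotation vector (axis times angle).
In Python, from workcell import r, vision gives the robot as it stands.
- The arm moves only by the tool play_rows, never from a script. Its argument "increments" is one flat list of numbers, 5 for each row, row after row: the opening, from 0 (shut) to 1 (fully open), then the shift along the tool's x, y, z as a fraction of full scale, then the turn about the tool's z as a fraction of full scale. A call has 1 to 5 rows; each row shifts and turns the commanded pose from where the row before left it, along the tool's axes as they then stand; what a row does not reach is not made up. Full scale, the value 1, is 7.5 cm for a shift and 30 degrees for a turn. A row lasts 1/10 s, in which the tool goes at most 50 mm and 8.59 degrees, less where a joint would pass 70% of its speed; a pose out of reach is approached as far as the arm can. A call with a number of a shift or a turn outside -1 to 1 is refused whole. A call with a gripper value outside its range is refused whole. The fingers move at their own pace and stop on an object; the grip force is fixed at half the most. Time passes only in rows, so rows that do not move let the fingers close. It gives the time, the measured TCP pose, the force, the opening and the grip force at its end, in the units of the state.
- r.sense(): the state, without advancing time (a new reading comes with each control period).
- vision.grab_frame(name): name is "scene" or "side" or "wrist"; returns the picture (420x560x3 uint8, blue, green, red); there is no depth.
- vision.camera_params(name): a dict with "mtx" (3x3 intrinsics, pixels), "view" (4x4, takes a point from world to camera coordinates). Camera axes: x right, y down, z forward; pixel columns grow to the right and rows downward; lengths in m; the calibration is good to about 2 mm. A picture is of the moment at which its call begins: read the wrist's pose just before it. camera_params takes no time and is no camera call; for the wrist camera it gives the pose at the moment of the call.
- r.job_done(): hands the job in; it is judged then, once.
Trained networks look in the newest picture that a camera, given by its name, has taken for a name from the list of things; names that differ only in an ending like _2 or _b are one class to them, and where a whole thing is asked for, a point or a joint stands for the part that bears it (a point fixed in the world has none). Each returns a list of dicts, best first, with "score" (0 to 1); they miss things now and then, are a little off and sometimes report something else, mostly with a low value. They report only what shows in the picture. A call takes as long as a camera call. They do not tell look-alikes from the thing itself.
- vision.masks_of(camera, name): "mask" (420x560 bool, what is visible of it).
- vision.spot_point(camera, name): "position" ([x, y, z] in m, in world coordinates, good to about 4 mm: a listed point, or the origin of a listed thing).
The state is a dict: "t": time; "q": joint angles; "dq": joint speeds; "joint_efforts": joint torques, N m; "tcp_pos": TCP position; "tcp_rot": TCP orientation; "force": force on the tool from outside, world axes, zero at the start; "wrist_torque": the same for the moment, N m; "grip_width": finger opening in m; "grasp_force": force on a finger pad.
Only numpy, scipy, OpenCV 4.12 (cv2) and the standard library are available. Lean on these libraries where they do the work, as an engineer would, in place of code of your own. Each camera call takes 0.05 s, during which the arm holds its last target. There are 200 camera calls.

### The job

Open the terminal box of the transformer that carries the green disc: take the orange opening blade, put it under the yellow tab of that cover, lever the cover up and push it back until it stands wide open, about upright or further. Then lay the blade down in the blue tray, lying flat. Work the cover only with the blade, never with the gripper or arm, keep the cover of the transformer with the red disc shut, and do not disturb the tape measure or the screwdriver.

Things in the scene. Friction and masses are not known exactly. Their poses are not given: they have to be found in the camera images.
- blade_tool: opening blade, loose, lying on the bench: an orange handle with black bands, 100 x 22 x 26 mm (x, y, z), and a thin steel blade 18 mm wide and 3 mm thick that sticks out 90 mm along +x. Origin: centre of the handle underside; +x points from handle to blade tip. The blade lies at half the handle height, 13 mm above the underside. 120 g, balanced about 8 mm ahead of the handle centre
- blade_tip (a point): end of the blade, 140 mm ahead (+x) of the tool origin, 13 mm up
- handle_mid (a point): middle of the handle, 13 mm above its underside
- tray: blue open tool tray fixed to the bench, 258 x 138 x 18 mm outside (x, y, z), walls and floor 4 mm thick. Origin: centre of its underside; x is its long side
- green_disc: green status disc, 50 mm diameter with a white rim 64 mm across, 8 mm thick, black knob in the middle, fixed on top of one transformer: that one is isolated and may be opened
- red_disc: red status disc, same size, fixed on top of the other transformer: that one is live and stays shut
- left_transformer: the left transformer (on the left seen from the robot), fixed to the bench: grey terminal box 90 x 100 mm (x, y), 60 mm high, and a brown ribbed resin body 128 x 128 mm, 190 mm high, on its outer side, centred 20 mm to +x and 140 mm to +y of the box centre. Origin: at bench level under the terminal box centre; -x is the front of the box, facing the robot
- left_top (a point): middle of the top of the resin body of the left transformer, 190 mm above the bench, where its status disc sits
- left_hinge (a point): mid-width of the hinge line of the flat metal cover of the left terminal box, 90 x 100 x 4 mm, hinged along the far (+x) upper edge of the box, underside 60 mm above the bench when shut; no handle, only a yellow tab 36 mm wide sticking out 16 mm from the middle of its front edge. This point is 62 mm above the bench; the cover runs from it to its own -x
- left_tab (a point): middle of the front edge of the yellow tab, on its underside, 106 mm from the hinge, 60 mm above the bench when shut. Below the tab a ledge 50 mm wide, top 50 mm above the bench, sticks out 18 mm from the box front: the slot between ledge and tab is 10 mm high and 16 mm deep, open to the front and sides
- left_cover (a joint): angle of the left cover: 0 shut, 1.57 upright, 1.8 fully open (stop). The hinge is stiff (about 0.2 N m) and the cover stays where it is left
- right_transformer: the right transformer (on the right seen from the robot), fixed to the bench: grey terminal box 90 x 100 mm (x, y), 60 mm high, and a brown ribbed resin body 128 x 128 mm, 190 mm high, on its outer side, centred 20 mm to +x and 140 mm to -y of the box centre. Origin: at bench level under the terminal box centre; -x is the front of the box, facing the robot
- right_top (a point): middle of the top of the resin body of the right transformer, 190 mm above the bench, where its status disc sits
- right_hinge (a point): mid-width of the hinge line of the flat metal cover of the right terminal box, 90 x 100 x 4 mm, hinged along the far (+x) upper edge of the box, underside 60 mm above the bench when shut; no handle, only a yellow tab 36 mm wide sticking out 16 mm from the middle of its front edge. This point is 62 mm above the bench; the cover runs from it to its own -x
- right_tab (a point): middle of the front edge of the yellow tab, on its underside, 106 mm from the hinge, 60 mm above the bench when shut. Below the tab a ledge 50 mm wide, top 50 mm above the bench, sticks out 18 mm from the box front: the slot between ledge and tab is 10 mm high and 16 mm deep, open to the front and sides
- right_cover (a joint): angle of the right cover: 0 shut, 1.57 upright, 1.8 fully open (stop). The hinge is stiff (about 0.2 N m) and the cover stays where it is left
- tape_measure: yellow tape measure, 62 x 34 x 50 mm, standing between the two terminal boxes; a bystander. Origin: under its middle
- screwdriver: blue-handled screwdriver, 150 mm long, lying crosswise in the middle of the bench (not the tool for this job); a bystander. Origin: on its axis, at mid-length
There are look-alikes about, which are no part of the job. Of the things shaped like the blade_tool, the orange one is meant.

How it is judged:
On the way:
1. the cover of the transformer with the green disc has been raised past 0.3 rad with the blade tool touching it (((horizontal distance between green_disc and left_top below 0.08 m and value of joint left_cover above 0.3 rad and contact force between blade_tool and left_cover above 0.1 N) or (horizontal distance between green_disc and right_top below 0.08 m and value of joint right_cover above 0.3 rad and contact force between blade_tool and right_cover above 0.1 N))), for 0.05 s.
At the end, for the whole second after the job is handed in: the cover of the transformer with the green disc stands open beyond 1.2 rad, the other cover is shut (below 0.1 rad), and the blade tool lies at rest in the blue tray: handle middle and blade tip both inside its walls and less than 30 mm above its underside (((horizontal distance between green_disc and left_top below 0.08 m and value of joint left_cover above 1.2 rad and value of joint right_cover below 0.1 rad) or (horizontal distance between green_disc and right_top below 0.08 m and value of joint right_cover above 1.2 rad and value of joint left_cover below 0.1 rad)) and x of blade_tip in the frame of tray between -0.126 and 0.126 m and y of blade_tip in the frame of tray between -0.066 and 0.066 m and z of each of blade_tip, handle_mid in the frame of tray below 0.03 m and x of handle_mid in the frame of tray between -0.126 and 0.126 m and y of handle_mid in the frame of tray between -0.066 and 0.066 m and linear speed of blade_tool below 0.02 m/s); the robot touches nothing.
It fails at once if the cover of the transformer with the red disc is opened by more than 0.1 rad ((horizontal distance between green_disc and left_top below 0.08 m and value of joint right_cover above 0.1 rad) or (horizontal distance between green_disc and right_top below 0.08 m and value of joint left_cover above 0.1 rad)).
It fails at once if the gripper or arm presses on a cover (over 1 N) (contact force between any of the fingers, the arm and left_cover above 1 N or contact force between any of the fingers, the arm and right_cover above 1 N).
It fails at once if the tape measure or the screwdriver is moved more than 30 mm (distance of any of tape_measure, screwdriver from where it was at the start of the episode above 0.03 m).
It also fails if it takes over 61 s, if anything falls off the work surface, if the arm or the gripper's body presses on something with over 40 N, if the wrist force passes 120 N, or if a joint passes its speed limit or range.

## Working session

There is one attempt and no reset: what is moved stays moved. The work goes in short steps, Python scripts to look and compute and a tool call to move; the robot and the scene stay as the last step left them, time stands still between calls to the robot, and variables do not carry over. Pictures are saved under pics/ and viewed, at most 10 in all, crops included, and the job is handed in when it is done.

Besides the shell and the picture viewer there is one more tool, called after "Emit:" as name(argument=value, ...) on one line, values as JSON. play_rows: Moves the arm, as the interface text tells. Its arguments: {"type":"object","properties":{"increments":{"type":"array"}},"required":["increments"]}

```bash
mkdir -p pics
python3 - <<'E'
from workcell import r, vision
import cv2, numpy as np
for c in ["scene","side"]:
    im=vision.grab_frame(c); cv2.imwrite(f"pics/{c}0.png",im)
    for n in ["blade_tool","blade_tip","handle_mid","tray","green_disc","red_disc","left_tab","right_tab","left_hinge","right_hinge","left_transformer","right_transformer","tape_measure","screwdriver","left_top","right_top"]:
        for d in vision.spot_point(c,n)[:3]:
            P=vision.camera_params(c); p=P["view"]@np.r_[d["position"],1]; u=P["mtx"]@p[:3]; u=u[:2]/u[2]
            print(c,n,round(d["score"],2),np.round(d["position"],3),u.astype(int))
s=r.sense(); print(s["t"],s["tcp_pos"],s["tcp_rot"])
E
```

```text
scene blade_tool 0.9 [ 0.523 -0.452 -0.003] [178 308]
scene blade_tool 0.75 [ 0.432 -0.288  0.003] [206 251]
scene blade_tool 0.68 [ 0.32  -0.591 -0.001] [ 93 292]
scene blade_tip 0.9 [ 0.308 -0.446  0.012] [135 256]
scene blade_tip 0.83 [ 0.579 -0.358  0.013] [218 297]
scene blade_tip 0.7 [0.645 0.136 0.   ] [358 214]
scene handle_mid 0.94 [ 0.319 -0.587  0.014] [ 93 288]
scene handle_mid 0.83 [ 0.434 -0.285  0.016] [207 249]
scene handle_mid 0.74 [ 0.522 -0.453  0.016] [176 305]
scene tray 0.76 [ 0.426  0.31  -0.002] [343 151]
scene green_disc 0.61 [ 0.696 -0.27   0.194] [269 269]
scene red_disc 0.49 [0.661 0.282 0.188] [402 149]
scene red_disc 0.47 [ 0.437 -0.285  0.002] [208 252]
scene red_disc 0.34 [ 0.673 -0.002 -0.002] [334 245]
scene left_tab 0.84 [0.586 0.14  0.057] [346 191]
scene right_tab 0.86 [ 0.636 -0.116  0.063] [297 248]
scene left_hinge 0.81 [0.69  0.141 0.066] [373 208]
scene right_hinge 0.89 [ 0.74  -0.133  0.061] [320 275]
scene right_hinge 0.75 [0.662 0.283 0.19 ] [402 149]
scene left_transformer 0.84 [0.646 0.138 0.001] [358 213]
scene right_transformer 0.94 [ 
[... 1223 characters left out ...]
231]
side left_transformer 0.91 [ 0.648  0.134 -0.001] [295 191]
side right_transformer 0.64 [ 0.697 -0.129 -0.002] [330 245]
side right_transformer 0.54 [ 0.745 -0.135  0.061] [348 231]
side right_transformer 0.25 [0.584 0.139 0.058] [277 181]
side tape_measure 0.79 [ 0.67  -0.001  0.001] [311 217]
side tape_measure 0.65 [0.663 0.284 0.186] [290 123]
side tape_measure 0.24 [0.69  0.14  0.065] [307 175]
side screwdriver 0.75 [ 0.446  0.013 -0.003] [245 226]
side left_top 0.77 [0.66  0.281 0.189] [290 123]
side right_top 0.7 [ 0.697 -0.266  0.193] [353 238]
side right_top 0.2 [0.441 0.011 0.001] [244 225]
1.7 [0.1645221  0.52482675 0.2500301 ] [-4.75345837e-01 -3.10541700e+00 -1.57371713e-04]
```

Run:
```python
import cv2, numpy as np
a=cv2.imread("pics/scene0.png"); b=cv2.imread("pics/side0.png")
c=cv2.resize(a[210:340,60:320],None,fx=3,fy=3,interpolation=cv2.INTER_CUBIC); cv2.imwrite("pics/crop.png",c)
```

```text
(no output)
```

View pics/scene0.png

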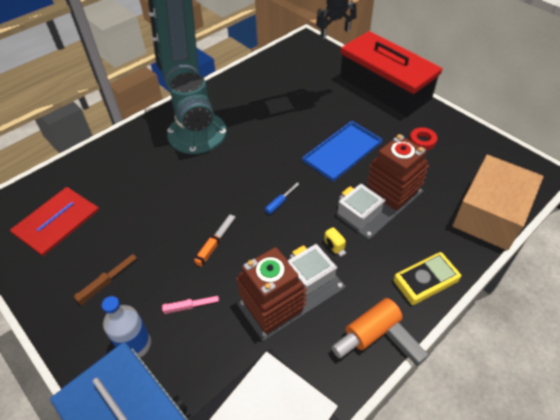

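View pics/crop.png

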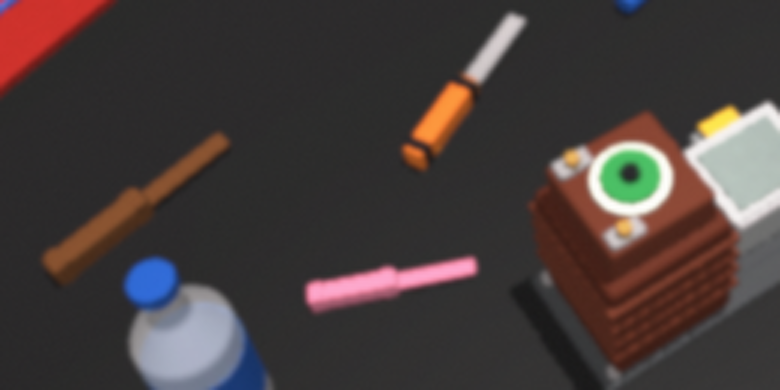

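The transformer to open is the right one: its green disc is at (270,268), and the red disc is on the left one at (403,149).

Things that could be taken for the blade:
- orange tool at (207,249)
- brown look-alike at (93,288)
- pink look-alike at (177,305)
- screwdriver at (282,199)
- orange hammer at (370,325)

The close crop confirms the tool at (207,249): orange handle, black bands and steel blade, with its tip at about (232,216). I'm moving there now.

Emit:
play_rows(increments=[1,-0.44,-0.36,0,0,1,-0.44,-0.36,0,0,1,-0.44,-0.36,0,0,1,-0.44,-0.36,0,0,1,-0.44,-0.36,0,0])

```text
t: 2.2
tcp_pos: [0.2822, 0.3452, 0.2502]
tcp_rot: [0.474, 3.105, 0.001]
force: [0.3, 0.3, -0.0]
grip_width: 0.0856
grasp_force: 0.0
```

Emit:
play_rows(increments=[1,-0.44,-0.36,0,0,1,-0.44,-0.36,0,0,1,-0.44,-0.36,0,0,1,-0.44,-0.36,0,0,1,-0.44,-0.36,0,0])

```text
t: 2.7
tcp_pos: [0.3993, 0.1669, 0.2504]
tcp_rot: [0.475, 3.104, 0.001]
force: [0.4, 1.3, 0.2]
grip_width: 0.0856
grasp_force: 0.0
```

Emit:
play_rows(increments=[1,0,0,0,0.28,1,0,0,0,0.28,1,0,0,0,0.28,1,0,0,0,0.28,1,0,0,0,0.28])

```text
t: 3.2
tcp_pos: [0.3987, 0.1683, 0.2501]
tcp_rot: [1.565, 2.724, 0.0]
force: [-0.9, 0.2, 0.2]
grip_width: 0.0851
grasp_force: 0.0
```

```bash
cat > h.py <<'E'
from workcell import r, vision
import numpy as np, cv2
from scipy.spatial.transform import Rotation as Ro
def go(pos, head_deg=None):
    """shift and turn from the measured pose to pos / tool-x heading, in full-scale units"""
    s=r.sense(); R=Ro.from_rotvec(s["tcp_rot"]).as_matrix(); h=np.degrees(np.arctan2(R[1,0],R[0,0]))
    print("t %.2f"%s["t"],"tcp",np.round(s["tcp_pos"],4),"head %.1f"%h,"tilt",np.round(R[:2,2],3),"w",round(s["grip_width"],4),"F",np.round(s["force"],1))
    print(" units now-axes",np.round(R.T@(np.array(pos)-s["tcp_pos"])/.075,3))
    if head_deg is not None:
        d=-((head_deg-h+180)%360-180); print(" turn",round(d/30,3))
        R2=Ro.from_euler('z',-d,degrees=True).as_matrix()@R
        print(" units after turn",np.round(R2.T@(np.array(pos)-s["tcp_pos"])/.075,3))
def pix(c,p):
    P=vision.camera_params(c); q=P["view"]@np.r_[p,1]; u=P["mtx"]@q[:3]; return u[:2]/u[2]
def ray(c,uv,z):
    P=vision.camera_params(c); T=np.linalg.inv(P["view"]); d=T[:3,:3]@np.linalg.inv(P["mtx"])@np.r_[uv,1]; o=T[:3,3]
    return o+d*(z-o[2])/d[2]
E
python3 - <<'E'
from h import *
go([0.429,-0.272,0.25],109.4)
# tray corners from scene mask
for c in ["scene","side"]:
    vision.grab_frame(c)
    m=vision.masks_of(c,"tray")[0]["mask"]
    ys,xs=np.nonzero(m); p=np.array([ray(c,(x,y),0.018)[:2] for x,y in zip(xs,ys)],np.float32)
    print(c,cv2.minAreaRect(p))
    ms=vision.masks_of(c,"blade_tool")
    for d in ms[:4]:
        ys,xs=np.nonzero(d["mask"]); p=np.array([ray(c,(x,y),0.015)[:2] for x,y in zip(xs,ys)],np.float32); print(c,d["score"],cv2.minAreaRect(p))
E
```

```text
t 3.20 tcp [0.3987 0.1683 0.2501] head 120.2 tilt [0. 0.] w 0.0851 F [-0.9  0.2  0.2]
 units now-axes [-5.276e+00 -2.607e+00  1.000e-03]
 turn 0.361
 units after turn [-5.672e+00 -1.569e+00  1.000e-03]
scene ((0.4300357699394226, 0.3008226752281189), (0.1455715447664261, 0.26764100790023804), 1.953248143196106)
scene 0.8 ((0.41909754276275635, -0.248102605342865), (0.035854652523994446, 0.19443996250629425), 20.519304275512695)
scene 0.78 ((0.5435786843299866, -0.42660486698150635), (0.1400994211435318, 0.02732006274163723), 55.29064178466797)
scene 0.6 ((0.31330227851867676, -0.5431985259056091), (0.041715074330568314, 0.1920972615480423), 6.011332035064697)Traceback (most recent call last):
  File "<stdin>", line 6, in <module>
IndexError: list index out of range
```

Emit:
play_rows(increments=[1,0,0,0,0.17,1,0,0,0,0.17,1,-0.57,-0.16,0,0,1,-0.57,-0.16,0,0,1,-0.57,-0.16,0,0])

```text
t: 3.95
tcp_pos: [0.4095, 0.0347, 0.2501]
tcp_rot: [1.787, 2.583, 0.001]
force: [0.7, 0.4, -0.3]
grip_width: 0.0855
grasp_force: 0.0
```

Emit:
play_rows(increments=[1,-0.57,-0.16,0,0,1,-0.57,-0.16,0,0,1,-0.57,-0.16,0,0,1,-0.57,-0.16,0,0,1,-0.57,-0.16,0,0])

```text
t: 4.45
tcp_pos: [0.4277, -0.1874, 0.2502]
tcp_rot: [1.79, 2.581, 0.001]
force: [1.0, 0.1, 0.4]
grip_width: 0.0855
grasp_force: 0.0
```

Emit:
play_rows(increments=[1,-0.57,-0.15,0.5,0,1,-0.57,-0.15,0.5,0,1,0,0,0,0])

```text
t: 4.75
tcp_pos: [0.4328, -0.2637, 0.1792]
tcp_rot: [-1.791, -2.568, 0.002]
force: [-0.4, 0.6, -1.2]
grip_width: 0.0851
grasp_force: 0.0
```

Run:
```python
from h import *
go([0.429,-0.272,0.12],109.8)
im=vision.grab_frame("wrist"); cv2.imwrite("pics/w1.png",im)
for n in ["blade_tip","handle_mid","blade_tool"]:
    for d in vision.spot_point("wrist",n)[:2]: print(n,round(d["score"],2),np.round(d["position"],4),pix("wrist",d["position"]).astype(int))
hsv=cv2.cvtColor(im,cv2.COLOR_BGR2HSV); m=cv2.inRange(hsv,(5,150,90),(20,255,255))
m=cv2.morphologyEx(m,cv2.MORPH_OPEN,np.ones((5,5)))
ys,xs=np.nonzero(m); p=np.array([ray("wrist",(x,y),0.026)[:2] for x,y in zip(xs,ys)],np.float32); print("orange",len(p),cv2.minAreaRect(p))
```

```text
t 4.75 tcp [ 0.4328 -0.2637  0.1792] head 110.2 tilt [-0.009  0.005] w 0.0851 F [-0.4  0.6 -1.2]
 units now-axes [-0.093 -0.081  0.789]
 turn 0.014
 units after turn [-0.094 -0.08   0.789]
blade_tip 0.93 [ 0.3868 -0.1548  0.0121] [266  65]
blade_tip 0.74 [ 0.5766 -0.3554  0.0072] [360 304]
handle_mid 0.91 [ 0.5239 -0.4526  0.0122] [287 356]
handle_mid 0.69 [ 0.3221 -0.5893  0.0121] [103 392]
blade_tool 0.91 [ 0.3191 -0.5888  0.0012] [105 382]
blade_tool 0.79 [ 0.4352 -0.2836  0.0007] [266 206]Traceback (most recent call last):
  File "<stdin>", line 8, in <module>
cv2.error: OpenCV(4.12.0) /io/opencv/modules/imgproc/src/convhull.cpp:143: error: (-215:Assertion failed) total >= 0 && (depth == CV_32F || depth == CV_32S) in function 'convexHull'
```

View pics/w1.png

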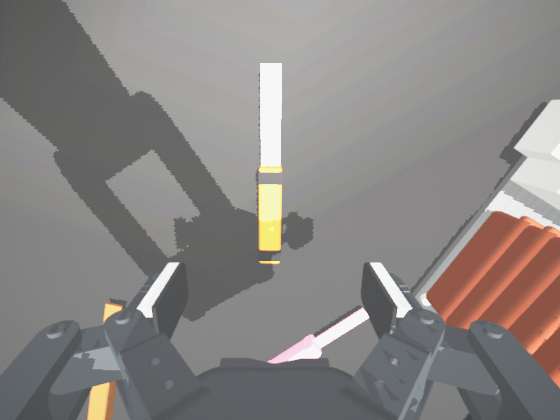

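The wrist view shows the orange handle from (270,167) to (269,263) and the blade tip at (271,64). The blade lies almost parallel to the tool x axis.

Run:
```python
from h import *
f=ray("wrist",(270.5,167),.026); b=ray("wrist",(269.5,263),.026); t=ray("wrist",(271,64),.0145)
print(f,b,t,np.linalg.norm(f-b),np.linalg.norm((t-f)[:2]))
d=t-b; hd=np.degrees(np.arctan2(d[1],d[0])); print(hd)
u=np.r_[np.cos(np.radians(hd)),np.sin(np.radians(hd))]
mid=t[:2]-.14*u; print("mid",mid)
go([*(mid+.015*u),.023],hd)
```

```text
[ 0.42304912 -0.23727139  0.026     ] [ 0.45739955 -0.3332358   0.026     ] [ 0.39191711 -0.15209748  0.0145    ] 0.10192703153317519 0.09068515823824433
109.87518468923051
mid [ 0.43951323 -0.28375844]
t 4.95 tcp [ 0.4359 -0.261   0.1866] head 110.5 tilt [ 0.002 -0.001] w 0.0856 F [ 0.2  0.3 -0.6]
 units now-axes [-0.099 -0.063  2.181]
 turn 0.02
 units after turn [-0.1   -0.061  2.181]
```

Emit:
play_rows(increments=[1,-0.05,-0.05,0.5,0.02,1,-0.05,-0.04,0.45,0,1,0,0,0,0,1,0,0,0,0])

```text
t: 5.35
tcp_pos: [0.4323, -0.2701, 0.1156]
tcp_rot: [1.803, 2.57, 0.001]
force: [0.2, -0.3, 0.5]
grip_width: 0.0851
grasp_force: 0.0
```

Run:
```python
from h import *
s=r.sense(); im=vision.grab_frame("wrist"); cv2.imwrite("pics/w2.png",im)
for n in ["blade_tip","handle_mid"]:
    for d in vision.spot_point("wrist",n)[:2]: print(n,round(d["score"],2),np.round(d["position"],4),pix("wrist",d["position"]).astype(int))
ms=vision.masks_of("wrist","blade_tool")
for d in ms[:3]:
    m=d["mask"].astype(np.uint8); print(d["score"],cv2.boundingRect(m))
hsv=cv2.cvtColor(im,cv2.COLOR_BGR2HSV); m=cv2.inRange(hsv,(5,120,120),(35,255,255)); 
n,l,st,c=cv2.connectedComponentsWithStats(m); print(st[1:][st[1:,4]>300])
go([.436,-.27,.023],109.9)
```

```text
blade_tip 0.6 [ 0.3897 -0.155   0.0087] [272  39]
blade_tip 0.55 [ 0.4332 -0.2838 -0.0015] [269 220]
handle_mid 0.6 [ 0.4348 -0.2843  0.0137] [270 227]
0.97 (256, 37, 30, 255)
0.87 (340, 349, 32, 26)
0.6 (78, 401, 16, 19)
[[ 256  196   30   82 1288]
 [ 462  226   98  160 6898]]
t 5.55 tcp [ 0.4331 -0.2713  0.1169] head 109.8 tilt [ 0.004 -0.003] w 0.0855 F [ 0.4 -1.3  1.2]
 units now-axes [0.009 0.039 1.252]
 turn -0.002
 units after turn [0.009 0.039 1.252]
```

View pics/w2.png

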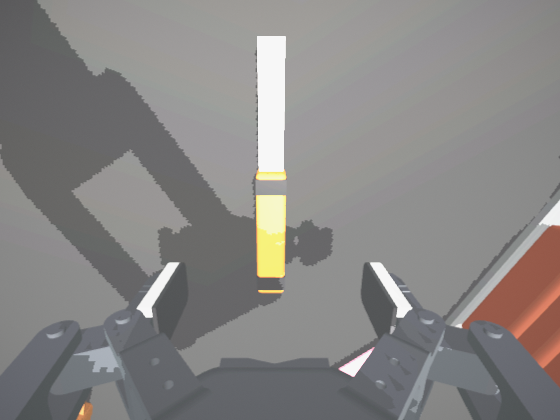

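The wrist view shows the handle from (271,171) to (270,292) and the tip at (271,37). The fingers straddle it.

Run:
```python
from h import *
f=ray("wrist",(271,171.5),.026); b=ray("wrist",(270.5,292.5),.026); t=ray("wrist",(271,37),.0145)
print(f,b,t,np.linalg.norm(f-b),np.linalg.norm((t-f)[:2]))
d=t-b; hd=np.degrees(np.arctan2(d[1],d[0])); print(hd)
u=np.r_[np.cos(np.radians(hd)),np.sin(np.radians(hd))]
mid=((f+b)/2)[:2]; print("mid",mid)
go([*(mid+.015*u),.023],hd)
```

```text
[ 0.41849126 -0.23841945  0.026     ] [ 0.45209928 -0.33363178  0.026     ] [ 0.38866024 -0.15523439  0.0145    ] 0.10096973127200672 0.08837218767892745
109.57564952994278
mid [ 0.43529527 -0.28602561]
t 5.55 tcp [ 0.4331 -0.2713  0.1169] head 109.8 tilt [ 0.004 -0.003] w 0.0855 F [ 0.4 -1.3  1.2]
 units now-axes [ 0.011 -0.041  1.252]
 turn 0.009
 units after turn [ 0.011 -0.041  1.252]
```

Emit:
play_rows(increments=[1,0.01,-0.04,0.5,0.01,1,0,0,0.5,0,1,0,0,0.24,0,1,0,0,0,0,1,0,0,0,0])

```text
t: 6.05
tcp_pos: [0.4295, -0.2717, 0.0225]
tcp_rot: [1.812, 2.564, 0.0]
force: [0.1, 0.1, 0.5]
grip_width: 0.0853
grasp_force: 0.0
```

Emit:
play_rows(increments=[0,0,0,0,0,0,0,0,0,0,0,0,0,0,0,0,0,0,0,0,0,0,0,0,0])

```text
t: 6.55
tcp_pos: [0.4291, -0.2716, 0.022]
tcp_rot: [1.812, 2.564, 0.0]
force: [0.3, 0.4, -0.8]
grip_width: 0.0209
grasp_force: 58.9
```

Emit:
play_rows(increments=[0,0,0,0,0,0,0,0,0,0,0,0,0,0,0,0,0,0,0,0,0,0,0,0,0])

```text
t: 7.05
tcp_pos: [0.4291, -0.2715, 0.0218]
tcp_rot: [1.812, 2.564, 0.0]
force: [0.1, 1.3, 5.7]
grip_width: 0.0209
grasp_force: 59.8
```

Emit:
play_rows(increments=[0,0,0,-0.4,0,0,0,0,-0.4,0,0,0,0,-0.4,0.28,0,0,0,-0.4,0.28,0,0,0,0,0.28])

```text
t: 7.55
tcp_pos: [0.4304, -0.2726, 0.1454]
tcp_rot: [2.33, 2.096, 0.002]
force: [0.6, -0.5, -0.7]
grip_width: 0.0208
grasp_force: 59.1
```

Emit:
play_rows(increments=[0,0,0,0,0.28,0,0,0,0,0.28,0,0,0,0,0.28,0,0,0,0,0.28,0,0,0,0,0.28])

```text
t: 8.05
tcp_pos: [0.4278, -0.2706, 0.1396]
tcp_rot: [-2.931, -1.124, 0.002]
force: [0.4, 0.3, -1.1]
grip_width: 0.0207
grasp_force: 59.1
```

Emit:
play_rows(increments=[0,0,0,0,0.28,0,0,0,0,0.28,0,0,0,0,0.28,0,0,0,0,0.28,0,0,0,0,0.28])

```text
t: 8.55
tcp_pos: [0.4278, -0.2705, 0.1396]
tcp_rot: [-3.14, 0.001, 0.004]
force: [-0.3, 0.8, -0.3]
grip_width: 0.0207
grasp_force: 59.1
```

Run:
```python
from h import *
go([.48,-.10,.15],-8.2)
```

```text
t 8.55 tcp [ 0.4278 -0.2705  0.1396] head -0.1 tilt [-0.002  0.002] w 0.0207 F [-0.3  0.8 -0.3]
 units now-axes [ 0.693 -2.275 -0.136]
 turn 0.272
 units after turn [ 0.364 -2.35  -0.135]
```

Emit:
play_rows(increments=[0,0,0,0,0.27,0,0.08,-0.5,0,0,0,0.08,-0.5,0,0,0,0.07,-0.5,0,0,0,0.07,-0.5,0,0])

```text
t: 9.05
tcp_pos: [0.4706, -0.124, 0.1398]
tcp_rot: [-3.133, 0.215, 0.004]
force: [0.7, 0.1, -1.0]
grip_width: 0.0204
grasp_force: 59.2
```

Emit:
play_rows(increments=[0,0,-0.4,0,0,0,0,0,0.4,0,0,0,0,0.4,0,0,0,0,0.2,0,0,0,0,0,0])

```text
t: 9.55
tcp_pos: [0.4722, -0.0947, 0.062]
tcp_rot: [-3.132, 0.213, 0.014]
force: [-0.5, 0.3, -0.9]
grip_width: 0.0208
grasp_force: 59.2
```

Run:
```python
from h import *
go([.474,-.094,.064],-8.2)
ims={}
for c in ["wrist","side","scene"]:
    ims[c]=vision.grab_frame(c)
    for n in ["blade_tip","handle_mid","right_tab","right_hinge","right_transformer","right_top"]:
        for d in vision.spot_point(c,n)[:2]:
            if d["score"]>.5: print(c,n,round(d["score"],2),np.round(d["position"],4),pix(c,d["position"]).astype(int))
b=cv2.resize(ims["side"][180:330,200:400],(600,450),interpolation=cv2.INTER_CUBIC)
cv2.imwrite("pics/side1.png",b); cv2.imwrite("pics/w3.png",ims["wrist"])
```

```text
t 9.55 tcp [ 0.4722 -0.0947  0.062 ] head -7.8 tilt [-0.009  0.003] w 0.0208 F [-0.5  0.3 -0.9]
 units now-axes [ 0.023 -0.012 -0.027]
 turn 0.014
 units after turn [ 0.023 -0.012 -0.027]
wrist handle_mid 0.98 [ 0.4601 -0.0937  0.0568] [273 299]
side blade_tip 0.96 [ 0.3094 -0.4458  0.0181] [225 358]
side blade_tip 0.81 [ 0.5974 -0.1169  0.0605] [300 235]
side handle_mid 0.7 [ 0.456  -0.094   0.0611] [254 237]
side handle_mid 0.67 [ 0.3216 -0.5871  0.0124] [240 412]
side right_tab 0.66 [ 0.636  -0.12    0.0589] [313 234]
side right_hinge 0.63 [ 0.7419 -0.1352  0.0599] [347 232]
side right_transformer 0.64 [ 0.6946 -0.1299  0.0025] [330 245]
side right_transformer 0.53 [ 0.743  -0.1343  0.0622] [347 231]
side right_top 0.89 [ 0.6972 -0.2673  0.1916] [353 238]
scene blade_tip 0.97 [ 0.5782 -0.3623  0.012 ] [217 298]
scene blade_tip 0.94 [ 0.3058 -0.4465  0.0127] [134 255]
scene handle_mid 0.9 [ 0.3233 -0.588   0.0122] [ 93 289]
scene handle_mid 0.84 [ 0.4598 -0.09    0.056 ] [262 208]
scene right_tab 0.81 [ 0.6365 -0.1163  0.0629] [298 248]
scene right_tab 0.71 [ 0.4617 -0.0943  0.0437] [262 212]
scene right_transformer 0.94 [ 0.699  -0.1277  0.0009] [310 276]
scene right_top 0.81 [ 0.6964 -0.266   0.1951] [270 268]
```

View pics/w3.png

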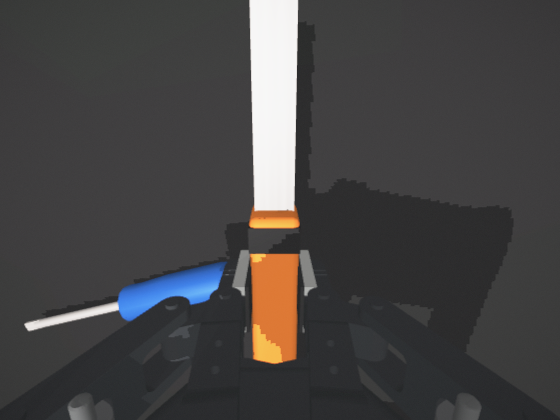

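View pics/side1.png

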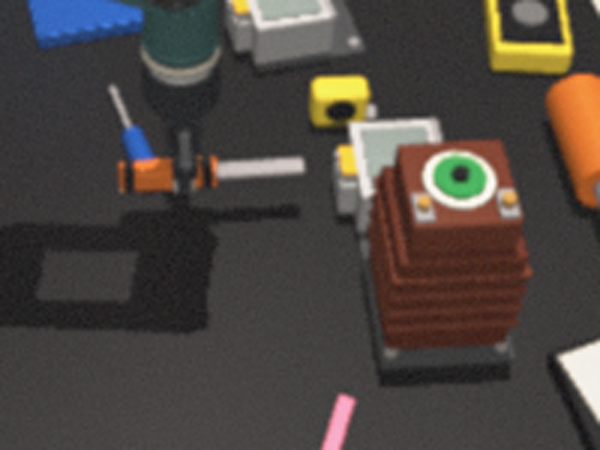

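The wrist view shows the blade running straight along tool x at column 274, with the handle held squarely. The side crop shows the tip at (303,163) and the tab at about (347,160), about 40 mm apart. I'll now measure the blade height.

Run:
```python
from h import *
go([.474,-.094,.064],-8.2)
w=cv2.cvtColor(vision.grab_frame("wrist"),cv2.COLOR_BGR2GRAY).astype(float)
P=vision.camera_params("wrist"); K=P["mtx"]; T=np.linalg.inv(P["view"])
for row in [5,50,100,150,195]:
    l=np.mean(w[row-4:row+5],0); g=np.diff(l); 
    a=220+np.argmax(g[220:274]); b=274+np.argmin(g[274:330])
    # half-level crossing
    hi=l[268:280].mean(); 
    ca=np.interp((hi+l[a-6])/2,l[a-4:a+6],np.arange(a-4,a+6)); seg=l[b-4:b+6][::-1]; cb=np.interp((hi+l[b+6])/2,seg,np.arange(b-4,b+6)[::-1])
    dep=K[0,0]*.018/(cb-ca); X=T[:3,:3]@(dep*np.linalg.inv(K)@np.r_[(ca+cb)/2,row,1])+T[:3,3]
    print(row,round(cb-ca,2),np.round(X,4))
ims=[]
sc=vision.grab_frame("scene"); sd=vision.grab_frame("side")
for c,i in (("scene",sc),("side",sd)):
    s=r.sense(); R=Ro.from_rotvec(s["tcp_rot"]).as_matrix()
    print(c,"tip pred",pix(c,s["tcp_pos"]+R@[.125,0,.009]),"tab pred",pix(c,[.6365,-.1175,.06]))
    u=pix(c,[.62,-.115,.06]).astype(int); ims.append(cv2.resize(i[u[1]-25:u[1]+25,u[0]-40:u[0]+40],(800,500)[:2] if 0 else (480,300),interpolation=cv2.INTER_CUBIC)); print("crop origin",u-[40,25])
cv2.imwrite("pics/m.png",np.vstack(ims))
```

```text
t 10.60 tcp [ 0.4753 -0.0958  0.066 ] head -7.8 tilt [-0.  0.] w 0.0209 F [ 0.3  0.3 -0.9]
 units now-axes [-0.02  -0.022  0.027]
 turn 0.013
 units after turn [-0.02  -0.021  0.027]
5 48.58 [ 0.589  -0.1113  0.0605]
50 46.68 [ 0.5742 -0.1092  0.0605]
100 44.63 [ 0.5561 -0.1068  0.0608]
150 42.4 [ 0.5363 -0.1042  0.0605]
195 40.64 [ 0.5168 -0.1016  0.061 ]
scene tip pred [289.67181928 240.70278145] tab pred [297.7571189  249.02016108]
crop origin [254 219]
side tip pred [300.89034645 234.92730908] tab pred [312.96639488 233.46972638]
crop origin [267 208]
```

View pics/m.png

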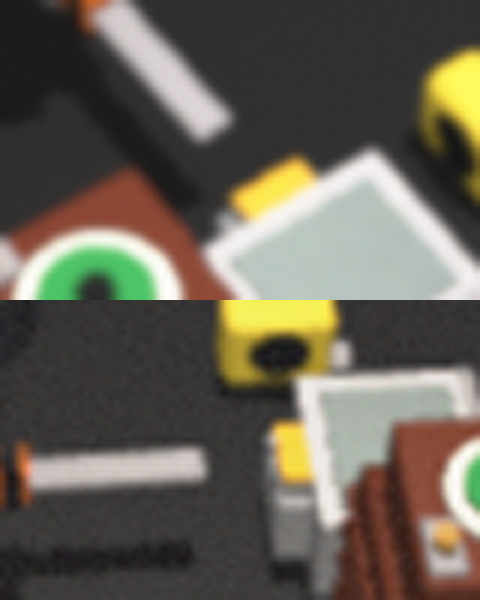

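The blade is level at about z 0.058, and the tip projects where predicted: scene (290,240), side (301,235). The tab is 38 mm ahead and in line. I'm lowering 3 mm and inserting.

Emit:
play_rows(increments=[0,0,0,0.04,0.01,0,0,0,0,0,0,0.15,0,0,0,0,0.15,0,0,0,0,0,0,0,0])

```text
t: 11.25
tcp_pos: [0.4996, -0.0995, 0.0635]
tcp_rot: [3.133, -0.222, 0.003]
force: [0.7, 0.5, -1.2]
grip_width: 0.0206
grasp_force: 59.2
```

Run:
```python
from h import *
u=np.r_[np.cos(np.radians(-8.1)),np.sin(np.radians(-8.1))]; tab=np.r_[.637,-.118]
go([*(tab+u*(.012-.125)),.063],-8.1)
```

```text
t 11.25 tcp [ 0.4996 -0.0995  0.0635] head -8.1 tilt [ 0.002 -0.   ] w 0.0206 F [ 0.7  0.5 -1.2]
 units now-axes [ 0.341 -0.013  0.008]
 turn 0.0
 units after turn [ 0.341 -0.014  0.008]
```

Emit:
play_rows(increments=[0,0.12,-0.01,0,0,0,0.11,0,0,0,0,0.11,0,0,0,0,0,0,0,0,0,0,0,0,0])

```text
t: 11.75
tcp_pos: [0.5229, -0.1018, 0.0629]
tcp_rot: [-3.134, 0.222, 0.001]
force: [0.2, 1.4, -0.3]
grip_width: 0.0214
grasp_force: 59.2
```

Run:
```python
from h import *
go([.525,-.102,.063],-8.1)
ims=[]
for c in ("scene","side"):
    i=vision.grab_frame(c)
    u=pix(c,[.62,-.115,.06]).astype(int); ims.append(cv2.resize(i[u[1]-25:u[1]+25,u[0]-40:u[0]+40],(480,300),interpolation=cv2.INTER_CUBIC))
cv2.imwrite("pics/m2.png",np.vstack(ims))
```

```text
t 11.75 tcp [ 0.5229 -0.1018  0.0629] head -8.1 tilt [-0.001  0.   ] w 0.0214 F [ 0.2  1.4 -0.3]
 units now-axes [ 0.028 -0.001 -0.002]
 turn 0.0
 units after turn [ 0.028 -0.001 -0.002]
```

View pics/m2.png

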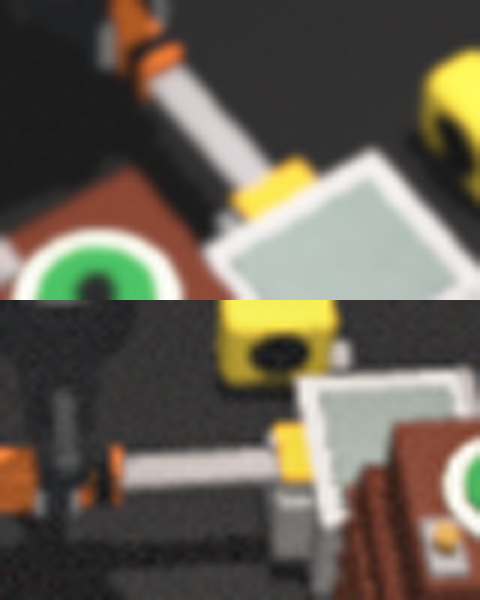

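The blade is under the tab, centred. I'm levering it up along the cover's arc.

Emit:
play_rows(increments=[0,0.02,0,-0.06,0,0,0.01,0,-0.1,0,0,0.01,0,-0.09,0,0,0.02,0,-0.09,0,0,0.02,0,-0.09,0])

```text
t: 12.35
tcp_pos: [0.5283, -0.1026, 0.0956]
tcp_rot: [-3.133, 0.222, 0.002]
force: [-2.4, 0.6, -2.8]
grip_width: 0.0213
grasp_force: 59.0
```

Emit:
play_rows(increments=[0,0.04,0,-0.09,0,0,0.04,0,-0.08,0,0,0.05,0,-0.08,0,0,0.05,0,-0.08,0,0,0,0,0,0])

```text
t: 12.85
tcp_pos: [0.5438, -0.1049, 0.1216]
tcp_rot: [3.133, -0.222, 0.006]
force: [-0.1, 0.6, -1.1]
grip_width: 0.0208
grasp_force: 59.1
```

Run:
```python
from h import *
go([.525,-.102,.063],-8.1)
s=r.sense(); print(s["wrist_torque"])
for c in ("side","scene"):
    vision.grab_frame(c)
    for n in ("right_tab","blade_tip","handle_mid"):
        for d in vision.spot_point(c,n)[:3]: print(c,n,round(d["score"],2),np.round(d["position"],3))
```

```text
t 12.85 tcp [ 0.5438 -0.1049  0.1216] head -8.1 tilt [ 0.004 -0.001] w 0.0208 F [-0.1  0.6 -1.1]
 units now-axes [-0.256 -0.004  0.781]
 turn 0.0
 units after turn [-0.256 -0.004  0.781]
[-0.00960085  0.10480338  0.06467288]
side right_tab 0.59 [ 0.652 -0.12   0.122]
side blade_tip 0.85 [ 0.31  -0.446  0.017]
side blade_tip 0.76 [ 0.67  -0.126  0.113]
side blade_tip 0.74 [ 0.583 -0.36   0.01 ]
side handle_mid 0.73 [ 0.525 -0.453  0.01 ]
side handle_mid 0.72 [ 0.319 -0.586  0.014]
scene right_tab 0.73 [ 0.655 -0.116  0.124]
scene blade_tip 0.67 [ 0.666 -0.126  0.109]
scene blade_tip 0.66 [ 0.308 -0.447  0.014]
scene blade_tip 0.56 [ 0.578 -0.358  0.014]
scene handle_mid 0.79 [ 0.528 -0.101  0.112]
scene handle_mid 0.71 [ 0.313 -0.588  0.013]
scene handle_mid 0.63 [ 0.525 -0.453  0.016]
```

Emit:
play_rows(increments=[0,0.06,0,-0.07,0,0,0.06,0,-0.07,0,0,0.07,0,-0.06,0,0,0.07,0,-0.06,0,0,0.08,0,-0.05,0])

```text
t: 13.75
tcp_pos: [0.568, -0.1083, 0.1439]
tcp_rot: [3.134, -0.222, 0.0]
force: [-3.7, 0.2, -1.3]
grip_width: 0.0205
grasp_force: 59.2
```

Emit:
play_rows(increments=[0,0.08,0,-0.05,0,0,0.08,0,-0.03,0,0,0.08,0,-0.03,0,0,0.08,0,-0.02,0,0,0.09,0,-0.02,0])

```text
t: 14.25
tcp_pos: [0.5984, -0.1126, 0.1546]
tcp_rot: [-3.134, 0.222, -0.0]
force: [-2.7, 0.5, 0.4]
grip_width: 0.0207
grasp_force: 59.3
```

Emit:
play_rows(increments=[0,0.09,0,-0.01,0,0,0.09,0,-0.01,0,0,0.09,0,0,0,0,0.09,0,0,0,0,0,0,0,0])

```text
t: 14.75
tcp_pos: [0.6259, -0.1165, 0.1558]
tcp_rot: [-3.134, 0.222, -0.002]
force: [0.3, -0.0, -1.6]
grip_width: 0.0208
grasp_force: 59.2
```

Run:
```python
from h import *
go([.525,-.102,.063],-8.1)
for c in ("side","scene"):
    vision.grab_frame(c)
    for n in ("right_tab","blade_tip","handle_mid"):
        for d in vision.spot_point(c,n)[:3]: print(c,n,round(d["score"],2),np.round(d["position"],3))
```

```text
t 14.75 tcp [ 0.6259 -0.1165  0.1558] head -8.1 tilt [0.001 0.   ] w 0.0208 F [ 0.3 -0.  -1.6]
 units now-axes [-1.36  -0.002  1.236]
 turn 0.0
 units after turn [-1.36  -0.002  1.236]
side right_tab 0.51 [ 0.753 -0.135  0.165]
side blade_tip 0.92 [ 0.747 -0.136  0.148]
side blade_tip 0.92 [ 0.31  -0.449  0.016]
side blade_tip 0.77 [ 0.58  -0.363  0.01 ]
side handle_mid 0.76 [ 0.524 -0.447  0.013]
side handle_mid 0.68 [ 0.321 -0.586  0.012]
scene right_tab 0.85 [ 0.75  -0.133  0.169]
scene right_tab 0.3 [ 0.741 -0.131  0.06 ]
scene blade_tip 0.78 [ 0.577 -0.359  0.014]
scene blade_tip 0.75 [ 0.307 -0.45   0.012]
scene blade_tip 0.59 [ 0.699 -0.129 -0.001]
scene handle_mid 0.84 [ 0.315 -0.588  0.012]
scene handle_mid 0.76 [ 0.524 -0.453  0.014]
scene handle_mid 0.67 [ 0.61  -0.112  0.146]
```

The cover stands at about 1.65 rad. I'm retreating straight back, turning, and heading to the tray.

Emit:
play_rows(increments=[0,-0.2,0,0,0,0,-0.5,0,0,0,0,-0.6,0,0,0,0,-0.6,0,0,0,0,-0.6,0,0,0])

```text
t: 15.65
tcp_pos: [0.4373, -0.0896, 0.156]
tcp_rot: [3.134, -0.222, 0.001]
force: [-0.8, -0.6, -0.2]
grip_width: 0.0206
grasp_force: 59.2
```

Emit:
play_rows(increments=[0,0,0,0,-0.28,0,0,0,0,-0.28,0,0,0,0,-0.28,0,0,0,0,-0.28,0,0,0,0,-0.28])

```text
t: 16.15
tcp_pos: [0.4389, -0.0898, 0.1564]
tcp_rot: [3.002, 0.925, 0.001]
force: [0.4, -0.4, -0.4]
grip_width: 0.021
grasp_force: 59.2
```

Emit:
play_rows(increments=[0,0,0,0,-0.28,0,0,0,0,-0.28,0,0,0,0,-0.28,0,0,0,0,-0.28,0,0,0,0,-0.28])

```text
t: 16.65
tcp_pos: [0.4389, -0.0899, 0.1563]
tcp_rot: [2.471, 1.939, 0.001]
force: [0.0, 0.0, -1.2]
grip_width: 0.0204
grasp_force: 59.2
```

Emit:
play_rows(increments=[0,0,0,0,-0.28,0,0,0,0,-0.25,0,0,0,0,0,0,0,0,0,0])

```text
t: 17.05
tcp_pos: [0.439, -0.0899, 0.1562]
tcp_rot: [2.189, 2.253, 0.001]
force: [0.2, 0.3, -1.0]
grip_width: 0.021
grasp_force: 59.2
```

Run:
```python
from h import *
go([.428,.276,.15],92)
im=vision.grab_frame("side"); hsv=cv2.cvtColor(im,cv2.COLOR_BGR2HSV)
for c in ("scene","side"):
    im=vision.grab_frame(c); hsv=cv2.cvtColor(im,cv2.COLOR_BGR2HSV)
    m=cv2.inRange(hsv,(105,150,60),(125,255,255)); n,l,st,ce=cv2.connectedComponentsWithStats(m)
    for k in range(1,n):
        if st[k,4]>300:
            ys,xs=np.nonzero(l==k); p=np.array([ray(c,(x,y),0.014)[:2] for x,y in zip(xs,ys)],np.float32)
            R=cv2.minAreaRect(p)
            if np.hypot(R[0][0]-.43,R[0][1]-.3)<.05: print(c,R)
    for n in ("tray","right_tab"): print(c,n,[(round(d["score"],2),np.round(d["position"],3)) for d in vision.spot_point(c,n)[:1]])
```

```text
t 17.05 tcp [ 0.439  -0.0899  0.1562] head 91.6 tilt [ 0.001 -0.   ] w 0.021 F [ 0.2  0.3 -1. ]
 units now-axes [ 4.881 -0.007  0.083]
 turn -0.012
 units after turn [4.881 0.024 0.083]Traceback (most recent call last):
  File "<stdin>", line 9, in <module>
  File "h.py", line 16, in ray
    P=vision.camera_params(c); T=np.linalg.inv(P["view"]); d=T[:3,:3]@np.linalg.inv(P["mtx"])@np.r_[uv,1]; o=T[:3,3]
ValueError: time passes only in moves, steps and waits
```

Emit:
play_rows(increments=[0,0.5,0,0,-0.01,0,0.55,0,0,0,0,0.55,0,0,0,0,0.55,0,0,0,0,0.55,0,0,0])

```text
t: 17.65
tcp_pos: [0.4316, 0.114, 0.1563]
tcp_rot: [2.182, 2.259, 0.001]
force: [1.0, -0.2, -1.4]
grip_width: 0.021
grasp_force: 59.2
```

Emit:
play_rows(increments=[0,0.55,0,0,0,0,0.55,0,0,0,0,0.55,0,0,0,0,0.5,0,0,0,0,0,0,0,0])

```text
t: 18.15
tcp_pos: [0.4252, 0.2776, 0.156]
tcp_rot: [-2.175, -2.265, -0.002]
force: [0.2, -0.3, -0.6]
grip_width: 0.0205
grasp_force: 59.2
```

Run:
```python
from h import *
go([.428,.276,.027],92)
im=vision.grab_frame("scene")
P=vision.camera_params("scene"); T=np.linalg.inv(P["view"]); Ki=np.linalg.inv(P["mtx"])
ms=vision.masks_of("scene","tray")
for d in ms[:1]:
    ys,xs=np.nonzero(d["mask"]); D=(T[:3,:3]@Ki@np.c_[xs,ys,np.ones(len(xs))].T).T; o=T[:3,3]
    p=(o+D*((.014-o[2])/D[:,2])[:,None])[:,:2].astype(np.float32); print(d["score"],cv2.minAreaRect(p))
for n in ("tray","right_tab","blade_tip"): print(n,[(round(d["score"],2),np.round(d["position"],3)) for d in vision.spot_point("scene",n)[:3]])
w=vision.grab_frame("wrist"); cv2.imwrite("pics/w4.png",w)
```

```text
t 18.15 tcp [0.4252 0.2776 0.156 ] head 92.3 tilt [-0.     0.002] w 0.0205 F [ 0.2 -0.3 -0.6]
 units now-axes [-0.027  0.036  1.72 ]
 turn 0.011
 units after turn [-0.026  0.036  1.72 ]
0.8 ((0.4266623258590698, 0.30205386877059937), (0.14721426367759705, 0.271258682012558), 1.9144420623779297)
tray [(0.85, array([ 0.425,  0.308, -0.002]))]
right_tab [(0.56, array([ 0.75 , -0.134,  0.168])), (0.5, array([0.421, 0.263, 0.147]))]
blade_tip [(0.92, array([ 0.58 , -0.36 ,  0.012])), (0.75, array([ 0.307, -0.448,  0.015])), (0.58, array([0.42 , 0.4  , 0.147]))]
```

View pics/w4.png

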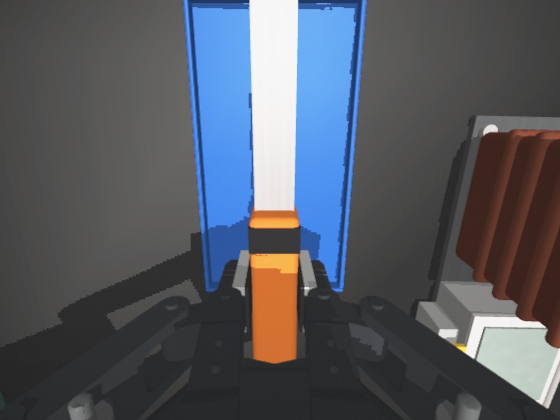

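The wrist view shows the tool centred over the blue tray, parallel to its walls: tray columns 186–365 at the top and 206–343 at the bottom, blade at 274. I'm lowering and releasing.

Emit:
play_rows(increments=[0,0,0.01,0.5,0,0,0,0,0.5,0,0,0,0,0.45,0,0,0,0,0.2,0,0,0,0,0,0])

```text
t: 18.95
tcp_pos: [0.4247, 0.2714, 0.0293]
tcp_rot: [-2.181, -2.258, 0.01]
force: [0.7, -0.1, -1.5]
grip_width: 0.0204
grasp_force: 59.3
```

Run:
```python
from h import *
go([.428,.276,.0265],92)
```

```text
t 18.95 tcp [0.4247 0.2714 0.0293] head 92.0 tilt [-0.006 -0.003] w 0.0204 F [ 0.7 -0.1 -1.5]
 units now-axes [0.06  0.047 0.037]
 turn -0.001
 units after turn [0.06  0.047 0.037]
```

Emit:
play_rows(increments=[0,0.02,0,0.02,0,0,0,0,0,0,0.5,0,0,0,0,0.5,0,0,0,0,0.5,0,0,0,0])

```text
t: 19.45
tcp_pos: [0.4272, 0.2755, 0.0318]
tcp_rot: [2.18, 2.261, 0.003]
force: [-0.1, -0.0, -0.7]
grip_width: 0.0427
grasp_force: 0.0
```

Emit:
play_rows(increments=[0.5,0,0,0,0,0.5,0,0,-0.2,0,0.5,0,0,-0.5,0,0.5,0,0,-0.6,0,0.5,0,0,-0.6,0])

```text
t: 19.95
tcp_pos: [0.4261, 0.2749, 0.1744]
tcp_rot: [-2.18, -2.261, 0.002]
force: [1.1, -0.1, -0.2]
grip_width: 0.0428
grasp_force: 0.0
```

Emit:
play_rows(increments=[0.5,-0.5,0,-0.4,0,0.5,-0.5,0,0,0,0.5,0,0,0,0,0.5,0,0,0,0])

```text
t: 20.35
tcp_pos: [0.4293, 0.1998, 0.2034]
tcp_rot: [-2.182, -2.26, -0.001]
force: [-0.9, 0.5, 0.9]
grip_width: 0.043
grasp_force: 0.0
```

Run:
```python
from h import *
go([.428,.276,.0265],92)
for c in ("scene","side"):
    im=vision.grab_frame(c); cv2.imwrite(f"pics/end_{c}.png",im)
    for n in ("blade_tip","handle_mid","right_tab","left_tab","tape_measure","screwdriver","tray"): print(c,n,[(round(d["score"],2),np.round(d["position"],3)) for d in vision.spot_point(c,n)[:3]])
```

```text
t 20.35 tcp [0.4293 0.1998 0.2034] head 92.0 tilt [0.    0.001] w 0.043 F [-0.9  0.5  0.9]
 units now-axes [1.014 0.018 2.359]
 turn -0.0
 units after turn [1.014 0.018 2.359]
scene blade_tip [(0.87, array([ 0.578, -0.357,  0.014])), (0.73, array([ 0.309, -0.447,  0.014])), (0.52, array([0.419, 0.397, 0.013]))]
scene handle_mid [(0.82, array([0.43 , 0.264, 0.015])), (0.79, array([ 0.521, -0.449,  0.014])), (0.71, array([ 0.317, -0.587,  0.012]))]
scene right_tab [(0.64, array([ 0.75 , -0.13 ,  0.167])), (0.44, array([0.66 , 0.284, 0.186]))]
scene left_tab [(0.95, array([0.587, 0.139, 0.059])), (0.46, array([ 0.673, -0.001,  0.002]))]
scene tape_measure [(0.6, array([ 0.674, -0.002,  0.002]))]
scene screwdriver [(0.61, array([0.44 , 0.01 , 0.002]))]
scene tray [(0.76, array([ 0.429,  0.309, -0.002])), (0.48, array([0.422, 0.396, 0.017]))]
side blade_tip [(0.71, array([0.422, 0.4  , 0.019])), (0.69, array([ 0.309, -0.446,  0.016])), (0.23, array([0.429, 0.254, 0.006]))]
side handle_mid [(0.69, array([ 0.524, -0.451,  0.011])), (0.65, array([ 0.318, -0.585,  0.011])), (0.52, array([0.427, 0.261, 0.019]))]
side right_tab [(0.68, array([ 0.752, -0.136,  0.167]))]
side left_tab [(0.7, array([0.583, 0.14 , 0.06 ]))]
side tape_measure [(0.55, array([ 0.671, -0.   , -0.001])), (0.33, array([0.647, 0.133, 0.   ])), (0.24, array([ 0.75 , -0.138,  0.165]))]
side screwdriver [(0.54, array([0.441, 0.008, 0.   ]))]
side tray [(0.97, array([0.424, 0.308, 0.001]))]
```

View pics/end_scene.png

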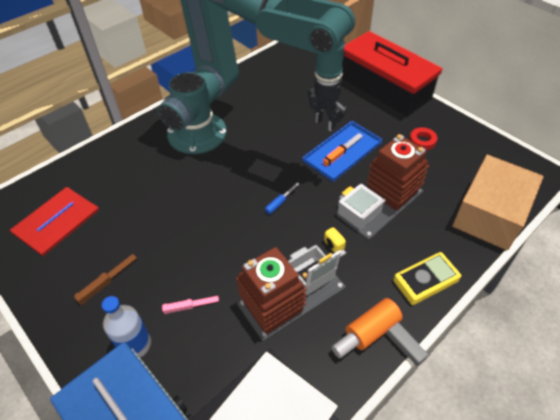

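The final view shows the orange blade flat in the blue tray at (343,150), and the green transformer's cover upright at (322,268). The red transformer's cover is shut at (361,200), and the tape measure (335,240) and screwdriver (282,199) haven't moved.

```bash
python3 -c "
from workcell import r
print(r.job_done())"
```

```text
the job is handed in; nothing more can be done
None
```

I levered open the cover of the green-disc (right) transformer with the orange blade; it stands at about 1.65 rad. The blade lies flat in the blue tray, and the red-disc cover, tape measure and screwdriver were left as they were. The job is handed in, but no verdict came back.

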